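# Stir the fired beads on the drying plate

### The arm

A 7-joint arm with a two-finger parallel gripper is mounted at the origin on the work surface. World frame = base frame: x ahead of the robot, y to its left, z up, the work surface at z = 0. Lengths are in mm, angles in rad, forces in N, time in s.
With the tool pointing down it reaches from about 400 to 875 mm from the base axis. Payload 4.4 kg.
Tool frame: the origin (TCP) lies at the very end of the fingers, on their centre line; the grasp point (between the pads) lies 19 mm behind it; z points along the fingers, y is the line along which they close (so a half turn about z gives the same grasp; the last joint's range is limited). The gripper opens to 85 mm and grips with 20 to 120 N. Pads are 22 mm wide; open, the fingers measure 114 mm over their backs; the gripper's body (76 mm by 85 mm) begins 54 mm behind the grasp point. The pads swing forward as they close: fully open they stand 13 mm farther back than shut.
Start: joints at [-0.066, 0.628, 0.038, 1.517, -0.027, 0.996, -0.02], TCP at [650.014, 0.027, 231.313] pointing down, gripper open.
Joint ranges: [-3.06, 3.06], [-0.37, 2.12], [-1.25, 1.32], [0.18, 2.47], [-1.1, 4.24], [0.23, 1.98], [-2.94, 2.94]. Speed limits (rad/s): [2.57, 2.57, 3.14, 3.14, 3.14, 3.14, 3.14].

### API

Orientations are given as [roll, pitch, yaw] about the fixed x, y, z axes, in that order (R = Rz(yaw) Ry(pitch) Rx(roll)).
In Python, from cell import status, get_image, ctrl, models gives the robot as it stands.
- The arm moves only by the shell command python3 -m handwheel 'ROWS' [OPENING]. ROWS is JSON, a list of rows, each an object with "delta_pos": the shift along the world's x, y, z in cm, a list of three; "yaw": the turn about the world's z in rad. A call has 1 to 10 rows; each row shifts and turns the commanded pose from where the row before left it; what a row does not reach is not made up. A row lasts 1/12 s, in which the tool goes at most 41.7 mm and 7.16 degrees, less where a joint would pass 70% of its speed; a pose out of reach is approached as far as the arm can. A call is refused whole if a number of a shift passes 4.17 or a number of a turn 0.125, either way. A call with a gripper value outside its range is refused whole. OPENING is the opening, from -1 (shut) to 1 (fully open), set as the call begins (- or left out, the last holds). The fingers move at their own pace and stop on an object; the grip force is fixed at half the most. Time passes only in rows, so rows that do not move let the fingers close. It gives the time, the measured TCP pose, the force, the opening and the grip force at its end, in the units of the state.
- status.read_state(): the state, without advancing time (a new reading comes with each control period).
- get_image(name): name is "scene" or "side" or "wrist"; returns a dict with "color" (480x640x3 uint8, red, green, blue), "z_map" (480x640 float32, mm along the optical axis (not along the pixel's ray), 0 where there is no reading), "fx", "fy", "cx", "cy" (pixels), "k1" (the pictures are not rectified: a ray, as slopes to the right and down, at radius r is drawn at 1 + k1 r^2 times it, then the intrinsics apply), "position" and "rotation" of the camera in the world; the wrist camera has in their place "hand_eye" (4x4, takes a point from camera to tool coordinates, whose origin is the TCP and whose axes are the flange's). Camera axes: x right, y up, looking along -z (the intrinsics and any distortion apply to the point x, -y, -z); pixel columns grow to the right and rows downward; lengths in mm; the calibration is good to about 2 mm. A picture is of the moment at which its call begins: read the wrist's pose just before it.
- ctrl.finish_job(): hands the job in; it is judged then, once.
Trained networks look in a picture, given as the dict that the camera call returned (one of the last four; its "shot" number tells which), for a name from the list of things; names that differ only in an ending like _2 or _b are one class to them, and where a whole thing is asked for, a point or a joint stands for the part that bears it (a point fixed in the world has none). Each returns a list of dicts, best first, with "score" (0 to 1); they miss things now and then, are a little off and sometimes report something else, mostly with a low value. They report only what shows in the picture. A call takes as long as a camera call. They do not tell look-alikes from the thing itself.
- models.boxes_of(picture, name): "rect" ([left, top, right, bottom] in pixels, round what is visible of it).
The state is a dict: "clock": time; "qpos": joint angles; "qd": joint speeds; "tau": joint torques, N m; "eef_pos": TCP position; "tool_rot": TCP orientation; "force": force on the tool from outside, world axes, zero at the start; "torque": the same for the moment, N m; "width": finger opening in mm; "gripper_force": force on a finger pad.
Only numpy, scipy, OpenCV 4.12 (cv2) and the standard library are available. Lean on these libraries where they do the work, as an engineer would, in place of code of your own. Each camera call takes 0.05 s, during which the arm holds its last target. There are 200 camera calls.

### The job

Set the drying plate's dial to the red mark and let go of it, then take the stirring paddle from its leaning rest and lower it into the bowl on the side nearest the dial until you feel its foot rest gently on the bottom for a moment (about 5 N, without ramming it). Keeping the foot just off the bottom, stir clockwise (seen from above) round the bowl, at least two full turns and on until every bead lies at least 2 cm from its old place, then put the paddle back in its rest as it was. Keep all the beads in the bowl, do not touch them with the fingers, do not shove the bowl about, and leave the jar, vase and cup alone.

Things in the scene. Friction and masses are not known exactly. Their poses are not given: they have to be found in the camera images.
- hotplate: grey box-shaped drying plate, 300 long (its x) x 200 wide (y) x 50 high, fixed to the table; origin at the centre of its underside, x points from the dial end (nearer the robot) to the round dark steel plate (190 diameter, top 58 above the table) on which the bowl stands
- plate_mid (a point): centre of the round steel plate's top, 45 mm along the hotplate's +x from its centre; axes as the hotplate's
- dial (a joint): angle (rad) of the black dial, 44 diameter, with a bar grip 42 x 14 x 32 high, turning about the vertical; grows clockwise from above, stops at 0 and 3.4, friction 0.04 N m, stays where left. White line on the bar = pointer end, towards the hotplate's -x (robot side) at 0; bar turned clockwise by the angle. White ticks every 0.4 rad clockwise from 0; the large red tick is at 2.0
- dial_grip (a point): on the dial's axis at the height to grip the bar (7 below its top), 153 mm from plate_mid towards the robot
- bowl: loose blue stoneware bowl, about 0.85 kg, 170 across the rim, 60 high, wall 6, bottom 8 thick, steep sides, flat inside floor about 144 across; origin at the centre of its underside, z up
- bowl_floor (a point): centre of the bowl's inside floor, 8 above its underside
- paddle: loose wooden stirring paddle, 200 long, 90 g, 14 thick (its x); handle 18 wide (its y) and 130 long with a blue band at the end, blade 24 wide and 70 long; origin at the centre of the blade's end face, z along it to the handle's end. It leans in its rest 35 degrees from vertical, handle end up and towards the robot, the upper 90 mm free; grip across the 18 mm
- paddle_foot (a point): centre of the blade's end face (same as the paddle's origin)
- paddle_top (a point): centre of the handle's end face, 200 from the foot
- rest: fixed cream fire-clay cradle on a dark 150 x 100 steel base: a ramp 52 wide leaning 35 degrees from vertical, its top leaning towards the robot (-x of the rest), open towards +x and up, 110 long, with a lip at its foot and 16 high cheeks 36 apart along the lowest 60; origin on the table, 50 from the centre of its base towards the robot, x pointing from there to the foot
- rest_foot (a point): where the centre of the paddle's foot lies when it is in the rest (about 39 above the table)
- rest_top (a point): where the centre of the handle's end lies when the paddle is in the rest
- jar: closed jar standing by, 56 diameter, 80 high; origin under its centre
- vase: dark metallic vase standing by, 84 diameter, 130 high; origin under its centre
- cup: green cup standing by, 76 diameter, 100 high; origin under its centre
- bead0: chunky fired bead white, a short upright cylinder 26 diameter, 20 high, 20 g, loose in the bowl; origin at the centre of its underside
- bead1: chunky fired bead terracotta, a short upright cylinder 26 diameter, 20 high, 20 g, loose in the bowl; origin at the centre of its underside
- bead2: chunky fired bead white, a short upright cylinder 26 diameter, 20 high, 20 g, loose in the bowl; origin at the centre of its underside
- bead3: chunky fired bead terracotta, a short upright cylinder 26 diameter, 20 high, 20 g, loose in the bowl; origin at the centre of its underside
- bead4: chunky fired bead white, a short upright cylinder 26 diameter, 20 high, 20 g, loose in the bowl; origin at the centre of its underside
- bead5: chunky fired bead terracotta, a short upright cylinder 26 diameter, 20 high, 20 g, loose in the bowl; origin at the centre of its underside
Things that resemble listed ones, but are neither listed nor needed, are in the scene too. Several things have the shape of the paddle; the one meant has the colours described above. What is shaped like the rest but pink is not meant.

How it is judged:
By the outcome, as a careful person would: the job done as asked, in the order asked, and still so for the second after the job is handed in, with the robot touching nothing.
It also fails if it takes over 72 s, if anything falls off the work surface, if the arm or the gripper's body presses on something with over 40 N, if the wrist force passes 120 N, or if a joint passes its speed limit or range.

## Working session

There is one attempt and no reset: what is moved stays moved. The work goes in short steps, Python scripts to look and compute and a shell command to move; the robot and the scene stay as the last step left them, time stands still between calls to the robot, and variables do not carry over. Pictures are saved under pics/ and viewed, at most 12 in all, crops included, and the job is handed in when it is done.

```bash
ls; mkdir -p pics; cat > h.py <<'E'
import numpy as np, cv2
from cell import status, get_image, ctrl, models
def save(p,n,crop=None,s=1):
    im=p["color"][:,:,::-1]
    if crop: l,t,r,b=crop; im=im[t:b,l:r]
    if s!=1: im=cv2.resize(im,None,fx=s,fy=s,interpolation=cv2.INTER_CUBIC)
    cv2.imwrite("pics/"+n,im)
def cloud(p):
    v,u=np.mgrid[0:480,0:640]
    xd=(u-p["cx"])/p["fx"]; yd=(v-p["cy"])/p["fy"]
    x,y=xd.copy(),yd.copy()
    for _ in range(8):
        f=1+p["k1"]*(x*x+y*y); x=xd/f; y=yd/f
    z=p["z_map"]
    P=np.stack([x*z,-y*z,-z],-1)
    W=P@np.array(p["rotation"]).T+np.array(p["position"])
    W[z<=0]=np.nan
    return W
E
python3 - <<'E'
from h import *
s=status.read_state();print(s)
for n in("scene","side"):
    p=get_image(n);save(p,n+"0.png");np.savez("/tmp/"+n,**{k:v for k,v in p.items()})
    print(n,p["position"],p["rotation"],p["fx"],p["k1"])
    W=cloud(p)
    for o in["hotplate","dial","bowl","paddle","rest","jar","vase","cup"]:
        for b in models.boxes_of(p,o):
            l,t,r,bb=map(int,b["rect"]);c=W[max(0,(t+bb)//2-2):(t+bb)//2+3,max(0,(l+r)//2-2):(l+r)//2+3].reshape(-1,3)
            print(o,round(b["score"],2),[l,t,r,bb],np.nanmedian(c,0).round())
E
```

```text
pics
{'clock': 0.0, 'qpos': array([-0.06581172,  0.62933508,  0.03846934,  1.5183816 , -0.02700401,
        0.99631699, -0.01999713]), 'qd': array([-9.86173657e-05,  7.19923132e-04, -2.34595758e-03,  2.30024219e-04,
        5.31300328e-04, -5.54578854e-04, -5.80164276e-04]), 'tau': array([-1.11932164e-03, -5.63405585e+01,  1.22606792e+00, -1.93450052e+01,
        1.09587883e-02,  1.05136272e-02, -8.84369996e-06]), 'eef_pos': array([6.49362022e+02, 2.12230558e-02, 2.30392416e+02]), 'tool_rot': array([-3.13967079e+00,  3.79938742e-05,  1.57078631e+00]), 'force': array([-0.59357443, -0.32783122, -0.20339686]), 'torque': array([ 0.03468023,  0.00416263, -0.01257623]), 'gripper_force': 0.0, 'width': 85.90991343321335}
scene [1062.44976401 -537.54352902  917.21120701] [0.78644212 0.00157737 0.75078333] 435.8016340066896 -0.10992440784124853Traceback (most recent call last):
  File "<stdin>", line 6, in <module>
  File "h.py", line 16, in cloud
    W=P@np.array(p["rotation"]).T+np.array(p["position"])
      ~~~~~~~~~~~~~~~~~~~~~~~~~~~^~~~~~~~~~~~~~~~~~~~~~~~
ValueError: operands could not be broadcast together with shapes (480,640) (3,)
```

```bash
python3 - <<'E'
s=open('h.py').read()
s=s.replace("np.array(p[\"rotation\"]).T","Rot.from_euler('xyz',p[\"rotation\"]).as_matrix().T").replace("import numpy as np, cv2","import numpy as np, cv2\nfrom scipy.spatial.transform import Rotation as Rot")
open('h.py','w').write(s)
E
python3 - <<'E'
from h import *
for n in("scene","side"):
    p=get_image(n);save(p,n+"0.png");np.savez("/tmp/"+n,**{k:v for k,v in p.items()})
    print(n,p["position"],p["rotation"],p["fx"],p["k1"])
    W=cloud(p)
    for o in["hotplate","dial","bowl","paddle","rest","jar","vase","cup"]:
        for b in models.boxes_of(p,o):
            l,t,r,bb=map(int,b["rect"]);c=W[max(0,(t+bb)//2-2):(t+bb)//2+3,max(0,(l+r)//2-2):(l+r)//2+3].reshape(-1,3)
            print(o,round(b["score"],2),[l,t,r,bb],np.nanmedian(c,0).round())
E
```

```text
scene [1062.44976401 -537.54352902  917.21120701] [0.78644212 0.00157737 0.75078333] 435.8016340066896 -0.10992440784124853
hotplate 0.57 [175, 279, 331, 403] [ 611. -251.   67.]
dial 0.76 [202, 295, 226, 319] [ 486. -259.   84.]
dial 0.57 [373, 192, 408, 253] [642. 209. 135.]
bowl 0.56 [226, 291, 304, 370] [ 622. -221.   88.]
paddle 0.7 [288, 211, 337, 241] [411. 157.   5.]
paddle 0.51 [253, 312, 267, 320] [ 585. -203.   88.]
rest 0.86 [354, 224, 418, 280] [655. 193.  42.]
rest 0.65 [299, 250, 364, 308] [619.   3.  64.]
rest 0.58 [252, 343, 265, 357] [ 647. -265.   86.]
rest 0.46 [252, 312, 268, 321] [ 585. -203.   88.]
jar 0.88 [267, 235, 289, 266] [452. -20.  69.]
vase 0.84 [151, 401, 194, 447] [ 653. -492.  100.]
vase 0.42 [254, 311, 268, 321] [ 588. -201.   88.]
cup 0.67 [415, 170, 442, 208] [617. 455.  87.]
side [ 153.15495838 -893.91056572  954.3406457 ] [ 8.86051683e-01 -4.09086492e-04 -4.37773929e-01] 567.6258245113037 -0.13528447189781811
hotplate 0.71 [294, 321, 466, 432] [ 549. -288.   52.]
dial 0.95 [333, 361, 351, 387] [ 474. -268.   77.]
bowl 0.73 [360, 296, 442, 370] [ 629. -230.   86.]
bowl 0.64 [447, 417, 493, 468] [ 606. -509.   87.]
paddle 0.55 [230, 249, 251, 304] [401. 162.  14.]
paddle 0.54 [301, 186, 332, 217] [629. 199. 148.]
rest 0.96 [305, 253, 373, 313] [596.  -4.  52.]
rest 0.79 [292, 205, 353, 263] [640. 189.  50.]
rest 0.18 [409, 329, 423, 337] [ 656. -245.   86.]
jar 0.92 [265, 285, 289, 328] [431. -27.  65.]
vase 0.69 [444, 417, 492, 462] [ 605. -504.   89.]
cup 0.77 [257, 161, 281, 199] [592. 454.  80.]
```

View pics/scene0.png

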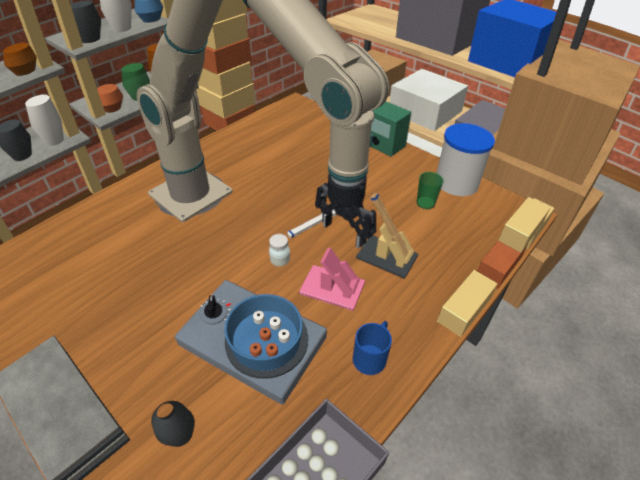

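View pics/side0.png

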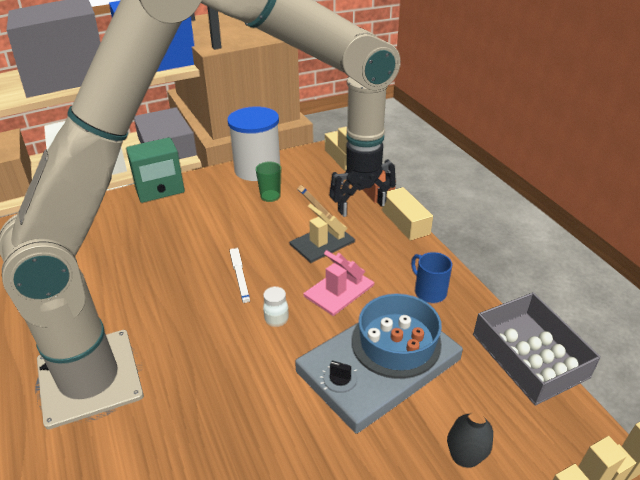

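The scene view shows the cream rest with its paddle at (388,240), handle tip at (375,197). Its look-alikes are the pink rest at (335,280) and the white stick lying at (310,222). The plate with its dial is at (213,305) and the bowl at (264,333). The side view agrees: paddle at (305,190), rest at (322,238), dial at (341,374), bowl at (399,335). I choose the paddle in the cream rest and will check it in a close crop.

```bash
cat > m.py <<'E'
from h import *
from scipy.optimize import least_squares
def circ(P):
    f=lambda q:np.hypot(P[:,0]-q[0],P[:,1]-q[1])-q[2]
    return least_squares(f,[*P[:,:2].mean(0),80],loss='soft_l1',f_scale=1).x
D={n:dict(np.load("/tmp/%s.npz"%n)) for n in("scene","side")}
C={n:(cloud(D[n]),D[n]["color"].astype(int)) for n in D}
if __name__=="__main__":
  for n,(W,c) in C.items():
    X,Y,Z=W[...,0],W[...,1],W[...,2]
    box=lambda x0,x1,y0,y1,z0,z1:(X>x0)&(X<x1)&(Y>y0)&(Y<y1)&(Z>z0)&(Z<z1)
    t=box(520,950,-50,200,-9,9); print(n,"table z",np.median(Z[t]))
    m=box(520,720,-340,-110,112,126); print(" bowl rim",circ(W[m]).round(1),m.sum(),np.percentile(Z[m],[50,95]).round(1))
    m=box(400,760,-400,-100,44,54); P=W[m][:,:2].astype(np.float32); r=cv2.minAreaRect(P); print(" hotplate",r, np.median(Z[m]))
    m=box(440,520,-310,-220,62,105); print(" dial",m.sum(),W[m].mean(0).round(1),np.percentile(Z[m],[50,90,98]).round(1))
    m=box(560,640,120,260,100,260)|box(600,720,120,270,60,260); P=W[m]
    print(" paddle/rest pts",m.sum(),P.min(0).round(),P.max(0).round())
    for i in range(1):
      for b in models.boxes_of(get_image(n),"bead0"): 
        l,t_,r_,bb=map(int,b["rect"]);q=W[t_:bb+1,l:r_+1].reshape(-1,3);q=q[q[:,2]>83]
        print(" bead",round(b["score"],2),[l,t_,r_,bb],np.nanmedian(q,0).round(1) if len(q) else None)
  a=D["scene"]["color"][185:285,335:435,::-1];b=D["side"]["color"][325:415,300:390,::-1]
  c=D["side"]["color"][165:265,285:385,::-1]
  cv2.imwrite("pics/crop1.png",np.hstack([cv2.resize(k,(266,300),interpolation=cv2.INTER_CUBIC) for k in(a,c,b)]))
E
python3 m.py
```

```text
scene table z 2.1779423716702127
 bowl rim [ 626.8 -227.5   81.2] 831 [119.2 122.3]
 hotplate ((580.629150390625, -234.65293884277344), (302.25152587890625, 201.0070343017578), 13.395891189575195) 51.64373286176192
 dial 289 [ 481.7 -260.4   78.7] [74.2 96.3 98.3]
 paddle/rest pts 869 [586. 180.  60.] [703. 244. 209.]
 bead 0.65 [252, 311, 267, 323] [ 580.6 -205.1   87.8]
 bead 0.6 [249, 344, 262, 360] [ 644.3 -273.1   88.6]
side table z 0.41312257517836315
 bowl rim [ 623.  -229.2   81.2] 832 [117.3 120.8]
 hotplate ((578.3881225585938, -235.7588653564453), (301.7667236328125, 201.78013610839844), 13.419819831848145) 50.53598749043147
 dial 407 [ 470.9 -264.4   79.7] [79.4 95.  96.7]
 paddle/rest pts 680 [581. 177.  60.] [697. 237. 211.]
 bead 0.58 [297, 323, 462, 433] [ 596.5 -270.7   94.4]
 bead 0.5 [392, 326, 405, 343] [ 621.5 -225.8   87.2]
 bead 0.49 [400, 315, 409, 327] [ 654.1 -200.9   87.1]
 bead 0.43 [378, 319, 392, 334] [ 613.2 -193.9   86.5]
```

View pics/crop1.png

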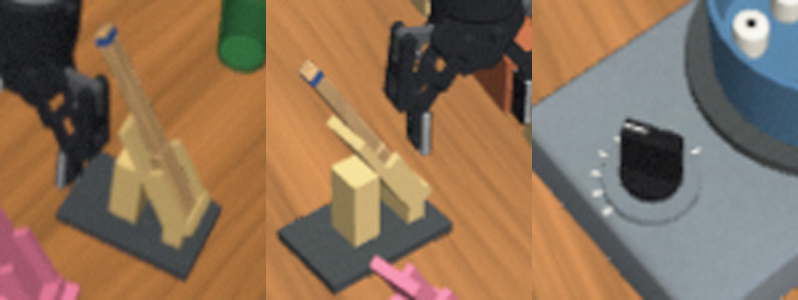

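The crop shows the wooden paddle with its blue band in the cream rest (left, middle), so the choice holds. On the dial (right) the white pointer line is at crop pixel (635,127). Now I move over the dial for wrist pictures.

```bash
python3 -m handwheel '[{"delta_pos":[-2.2,-3.25,0],"yaw":0},{"delta_pos":[-2.2,-3.25,0],"yaw":0},{"delta_pos":[-2.2,-3.25,0],"yaw":0},{"delta_pos":[-2.2,-3.25,0],"yaw":0},{"delta_pos":[-2.2,-3.25,0],"yaw":0},{"delta_pos":[-2.2,-3.25,0],"yaw":0},{"delta_pos":[-2.2,-3.25,0],"yaw":0},{"delta_pos":[-2.2,-3.25,0],"yaw":0}]' -
cat >> h.py <<'E'
def wrist():
    s=status.read_state(); p=get_image("wrist")
    T=np.eye(4); T[:3,:3]=Rot.from_euler('xyz',s["tool_rot"]).as_matrix(); T[:3,3]=s["eef_pos"]
    M=T@np.array(p["hand_eye"]); p["position"]=M[:3,3]; p["rotation"]=Rot.from_matrix(M[:3,:3]).as_euler('xyz')
    return s,p
def ortho(p,cx,cy,z,half,px):
    "top view (up=+x world, left=+y) of plane z"
    n=int(2*half*px); i,j=np.mgrid[0:n,0:n]
    P=np.stack([cx+half-i/px,cy+half-j/px,np.full(i.shape,z,float)],-1)-np.array(p["position"])
    q=P@Rot.from_euler('xyz',p["rotation"]).as_matrix()
    x=q[...,0]/-q[...,2]; y=-q[...,1]/-q[...,2]; f=1+p["k1"]*(x*x+y*y)
    return cv2.remap(p["color"],(x*f*p["fx"]+p["cx"]).astype(np.float32),(y*f*p["fy"]+p["cy"]).astype(np.float32),cv2.INTER_LINEAR)[:,:,::-1]
E
python3 - <<'E'
from h import *
s,p=wrist(); print(s["eef_pos"],s["tool_rot"],s["qpos"])
np.savez("/tmp/w1",**p)
sd=dict(np.load("/tmp/side.npz"))
A=ortho(p,474,-260,96,40,5);B=ortho(sd,474,-260,96,40,5)
cv2.imwrite("pics/w1.png",np.vstack([cv2.resize(p["color"][:,:,::-1],(800,600))[:200*0+600][::1] if 0 else np.hstack([A,B])]))
save(p,"w1full.png")
E
```

```text
clock: 1.82
eef_pos: [472.9, -261.4, 231.6]
tool_rot: [3.141, 0.0, 1.571]
force: [0.3, -0.9, 0.2]
width: 85.0
gripper_force: 0.0
[ 472.8541382  -261.37056204  231.61054262] [3.14100617e+00 2.61114497e-04 1.57094647e+00] [ 0.42311145  0.47026355  0.04365171  1.82614858 -0.02647377  0.84509787
  0.47973915]
```

View pics/w1.png

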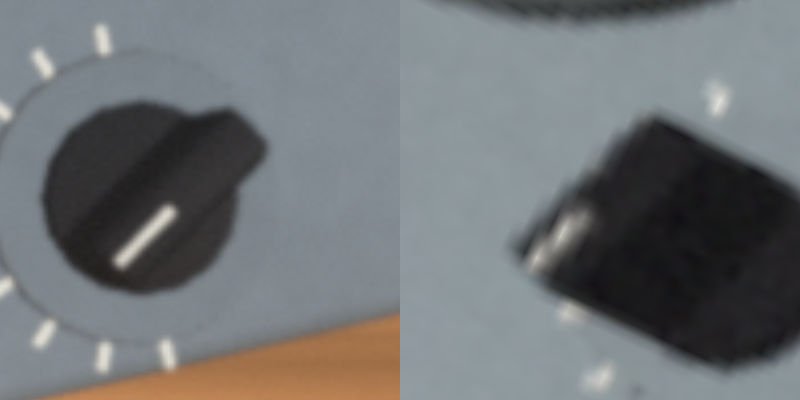

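View pics/w1full.png

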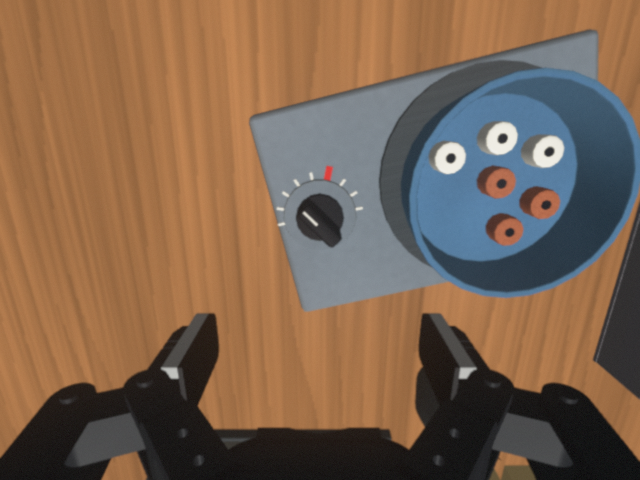

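The wrist views are clear: dial centre at (320,216), red tick at (327,172), six beads between (450,157) and (540,203). Pointer azimuth comes out near 134°. Next I measure precisely.

```bash
cat > meas.py <<'E'
from h import *
from m import circ
import sys
def dial(p):
    A=ortho(p,474,-260,98,30,10).astype(int)
    W=cloud(p);X,Y,Z=W[...,0],W[...,1],W[...,2]
    g=A.min(2)
    ys,xs=np.where(g>140)
    n,l,st,ce=cv2.connectedComponentsWithStats((g>140).astype(np.uint8))
    out=[]
    for k in range(1,n):
        if st[k,4]<150: continue
        y,x=np.where(l==k); P=np.c_[474+30-y/10,-260+30-x/10]
        c=P.mean(0);u,s,v=np.linalg.svd(P-c,full_matrices=False)
        out.append((c.round(1),np.degrees(np.arctan2(v[0,1],v[0,0])).round(1),(s/np.sqrt(len(P))).round(2)))
    B=(np.hypot(X-474,Y+260)<40)&(Z>60)
    T=(np.hypot(X-474,Y+260)<30)&(Z>90)
    r=cv2.minAreaRect(W[T][:,:2].astype(np.float32))
    c=W[T].mean(0)
    return out,r,c.round(1),np.percentile(Z[T],[50,95]).round(1)
if __name__=="__main__":
    p=dict(np.load(sys.argv[1]))
    for o in dial(p): print(o)
    W=cloud(p);X,Y,Z=W[...,0],W[...,1],W[...,2]
    c=p["color"].astype(int)
    red=(c[...,0]>170)&(c[...,1]<90)&(Z<60)&(X<560)&(np.hypot(X-474,Y+260)<60); print("red",W[red].mean(0).round(1))
    m=(Z>112)&(Z<126)&(np.hypot(X-625,Y+228)<100); print("rim",circ(W[m]).round(1),np.median(Z[m]),m.sum())
    m=(abs(Z-51)<4)&(X<560)&(Y<-120)&(Y>-360); P=W[m][:,:2]; print("hp corner side", cv2.minAreaRect(P.astype(np.float32)),np.median(Z[m]))
    m=(Z>60)&(Z<71)&(np.hypot(X-625,Y+228)<66);print("floor z",np.median(Z[m]))
    # beads: points 10..23 above floor
    m=((Z>81)&(Z<93)&(np.hypot(X-625,Y+228)<68)).astype(np.uint8)
    m=cv2.morphologyEx(m,cv2.MORPH_OPEN,np.ones((3,3)))
    n,l,st,ce=cv2.connectedComponentsWithStats(m)
    for k in range(1,n):
        if st[k,4]>100:
            q=W[l==k];r=cv2.minEnclosingCircle(q[:,:2].astype(np.float32)); print("bead",np.round(r[0]),round(r[1],1),st[k,4],c[l==k].mean(0).astype(int),np.median(q[:,2]).round(1))
E
python3 meas.py /tmp/w1.npz
```

```text
[(array([ 503.4, -240.3]), np.float64(-90.6), array([0.94, 0.44])), (array([ 500.1, -230.3]), np.float64(179.8), array([0.88, 0.21])), (array([ 467. , -248.6]), np.float64(135.3), array([4.31, 0.66])), (array([ 448.5, -230.4]), np.float64(177.4), array([1.06, 0.29])), (array([ 445.4, -252.6]), np.float64(-91.4), array([1.07, 0.81])), (array([ 445. , -240.5]), np.float64(89.8), array([1.03, 0.63]))]
((476.6820068359375, -247.6134490966797), (34.99224090576172, 49.381248474121094), 53.12922668457031)
[ 474.2 -247.5  299.2]
[314.1 323.3]
red [ 482.3 -218.    51.3]
rim [ 623.1 -224.8   80.6] 117.38527471486799 7557
hp corner side ((508.8483581542969, -248.78012084960938), (151.66848754882812, 197.9690399169922), 13.434534072875977) 49.81697327278073
floor z 65.99223918091093
bead [ 617. -187.] 13.1 891 [204 202 195] 85.7
bead [ 657. -197.] 13.4 888 [201 200 192] 85.6
bead [ 579. -202.] 13.1 806 [208 206 199] 85.7
bead [ 622. -222.] 13.0 800 [154  97  76] 85.7
bead [ 662. -240.] 13.0 764 [151  94  72] 85.8
bead [ 636. -263.] 13.0 719 [151  93  72] 85.7
```

```bash
python3 - <<'E'
from h import *
from m import C
p=dict(np.load("/tmp/w1.npz"))
for n,W in [("w",cloud(p)),("scene",C["scene"][0]),("side",C["side"][0])]:
    X,Y,Z=W[...,0],W[...,1],W[...,2]
    R=np.hypot(X-474,Y+260)<33
    T=R&(Z>90)&(Z<103); q=W[T]
    print(n,np.median(q[:,2]),cv2.minAreaRect(q[:,:2].astype(np.float32)),q.mean(0).round(1))
    T=R&(Z>60)&(Z<80); q=W[T]; print("  disc",np.percentile(q[:,2],[20,50,80]).round(1),cv2.minEnclosingCircle(q[:,:2].astype(np.float32)))
E
```

```text
w 93.54890184978444 ((474.641357421875, -256.93359375), (14.180971145629883, 41.249732971191406), 45.171268463134766) [ 474.5 -256.2   93.4]
  disc [63.2 63.9 64.8] ((474.97161865234375, -256.94036865234375), 21.739727020263672)
scene 95.30839591186759 ((476.3428039550781, -259.2029724121094), (14.919651985168457, 44.40254211425781), 44.69631576538086) [ 478.2 -259.4   95.3]
  disc [63.6 65.9 68.2] ((480.4175109863281, -261.0453186035156), 30.202116012573242)
side 94.18402494118777 ((474.1325988769531, -259.67425537109375), (16.91927146911621, 39.26129913330078), 49.573429107666016) [ 473.4 -260.5   94. ]
  disc [63.5 66.  74.2] ((472.29644775390625, -259.7926330566406), 31.1135196685791)
```

```bash
python3 -m handwheel '[{"delta_pos":[0.03,0.04,-1.7],"yaw":0.113},{"delta_pos":[0.03,0.04,-1.7],"yaw":0.113},{"delta_pos":[0.03,0.04,-1.7],"yaw":0.113},{"delta_pos":[0.03,0.04,-1.7],"yaw":0.113},{"delta_pos":[0.03,0.04,-1.7],"yaw":0.113},{"delta_pos":[0.02,0.04,-1.7],"yaw":0.113},{"delta_pos":[0.02,0.04,-1.7],"yaw":0.113},{"delta_pos":[0,0,0],"yaw":0}]' 0
python3 -m handwheel '[{"delta_pos":[0,0,-1.5],"yaw":0},{"delta_pos":[0,0,-1.5],"yaw":0},{"delta_pos":[0,0,-1],"yaw":0},{"delta_pos":[0,0,0],"yaw":0},{"delta_pos":[0,0,0],"yaw":0}]' 0
```

```text
clock: 2.53
eef_pos: [474.2, -256.2, 109.7]
tool_rot: [-3.141, -0.005, 2.365]
force: [-0.4, 0.1, -0.1]
width: 42.9
gripper_force: 0.0
clock: 2.95
eef_pos: [476.0, -257.1, 72.6]
tool_rot: [-3.141, -0.0, 2.361]
force: [-0.1, -0.0, 0.5]
width: 42.5
gripper_force: 0.0
```

```bash
python3 -m handwheel '[{"delta_pos":[0,0,-0.2],"yaw":0},{"delta_pos":[0,0,0],"yaw":0},{"delta_pos":[0,0,0],"yaw":0},{"delta_pos":[0,0,0],"yaw":0},{"delta_pos":[0,0,0],"yaw":0},{"delta_pos":[0,0,0],"yaw":0}]' -1; python3 -c "
from cell import status;s=status.read_state();print(s['torque'],s['force'],s['eef_pos'])"
```

```text
clock: 3.45
eef_pos: [474.5, -259.3, 71.3]
tool_rot: [-3.139, 0.001, 2.36]
force: [-3.9, -3.1, 4.7]
width: 12.6
gripper_force: 59.3
[-0.64296867  0.76148487  0.08102405] [-3.86696124 -3.10723052  4.71237264] [ 474.54612557 -259.30155985   71.32546622]
```

```bash
python3 -m handwheel '[{"delta_pos":[-0.1,-0.15,0],"yaw":-0.06},{"delta_pos":[0,0,0],"yaw":-0.116},{"delta_pos":[0,0,0],"yaw":-0.116},{"delta_pos":[0,0,0],"yaw":-0.116},{"delta_pos":[0,0,0],"yaw":-0.116},{"delta_pos":[0,0,0],"yaw":-0.116},{"delta_pos":[0,0,0],"yaw":-0.116},{"delta_pos":[0,0,0],"yaw":-0.116},{"delta_pos":[0,0,0],"yaw":-0.112},{"delta_pos":[0,0,0],"yaw":0}]' -
python3 -m handwheel '[{"delta_pos":[0,0,0],"yaw":0},{"delta_pos":[0,0,0],"yaw":0}]' -
```

```text
clock: 4.28
eef_pos: [474.0, -259.6, 71.3]
tool_rot: [-3.141, 0.001, 1.373]
force: [-4.0, -1.5, 5.7]
width: 12.9
gripper_force: 59.7
clock: 4.45
eef_pos: [474.0, -259.6, 71.3]
tool_rot: [-3.141, 0.001, 1.378]
force: [-3.4, -0.1, 5.5]
width: 12.6
gripper_force: 59.7
```

```bash
python3 -m handwheel '[{"delta_pos":[0,0,0],"yaw":0},{"delta_pos":[0,0,0],"yaw":0},{"delta_pos":[0,0,0],"yaw":0}]' -0.2
python3 -m handwheel '[{"delta_pos":[0,0,2],"yaw":0},{"delta_pos":[0,0,3.5],"yaw":0},{"delta_pos":[0,0,4],"yaw":0},{"delta_pos":[0,0,4],"yaw":0},{"delta_pos":[0,0,2.5],"yaw":0},{"delta_pos":[0,0,0],"yaw":0},{"delta_pos":[0,0,0],"yaw":0}]' 0
python3 - <<'E'
from h import *
s,p=wrist(); np.savez("/tmp/w2",**p); print(s["eef_pos"],s["tool_rot"])
W=cloud(p);X,Y,Z=W[...,0],W[...,1],W[...,2]
T=(np.hypot(X-474,Y+258)<33)&(Z>90)&(Z<103); q=W[T]
print(cv2.minAreaRect(q[:,:2].astype(np.float32)))
from meas import dial
c=p["color"].astype(int)
red=(c[...,0]>170)&(c[...,1]<90)&(Z<60)&(X<560)&(np.hypot(X-474,Y+260)<60);r=W[red];print("red",r.mean(0));
v=np.linalg.svd(r[:,:2]-r[:,:2].mean(0))[2][0];print(np.degrees(np.arctan2(v[1],v[0])))
w=(c.min(2)>140)&(Z>88)&(np.hypot(X-474,Y+258)<25);r=W[w];print("line",len(r),r.mean(0));v=np.linalg.svd(r[:,:2]-r[:,:2].mean(0))[2][0];print(np.degrees(np.arctan2(v[1],v[0])))
save(p,"w2.png",(220,120,420,270),3)
E
```

```text
clock: 4.7
eef_pos: [475.6, -258.5, 70.6]
tool_rot: [3.14, -0.0, 1.379]
force: [0.3, -0.0, -0.1]
width: 33.7
gripper_force: 0.0
clock: 5.28
eef_pos: [476.1, -258.8, 231.9]
tool_rot: [3.138, 0.001, 1.379]
force: [-1.1, -0.4, -0.5]
width: 42.8
gripper_force: 0.0
[ 476.05485954 -258.80423484  231.90742145] [3.13761388e+00 5.32422434e-04 1.37860484e+00]
((474.4810791015625, -257.0250244140625), (41.814292907714844, 13.347131729125977), 79.25768280029297)
red [ 482.2433715  -217.97699773   51.30751194]
-101.90746297237536
line 99 [ 466.83571923 -245.14993003  172.69069636]
173.39075082842913
```

View pics/w2.png

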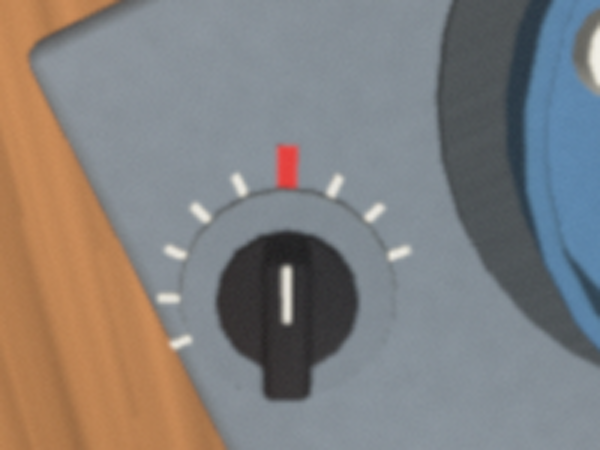

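The pointer line (287,265–325) sits right in line with the red tick (287,166), so the dial is set. Next is the paddle: I swing over and measure it.

```bash
python3 -m handwheel '[{"delta_pos":[1.03,3.82,1],"yaw":0},{"delta_pos":[1.03,3.82,1],"yaw":0},{"delta_pos":[1.03,3.82,1],"yaw":0},{"delta_pos":[1.03,3.82,1],"yaw":0},{"delta_pos":[1.03,3.82,1],"yaw":0},{"delta_pos":[1.03,3.82,1],"yaw":0},{"delta_pos":[1.03,3.82,1],"yaw":0},{"delta_pos":[1.03,3.82,1],"yaw":0},{"delta_pos":[1.03,3.82,1],"yaw":0},{"delta_pos":[1.03,3.82,1],"yaw":0}]' 1 >/dev/null
python3 -m handwheel '[{"delta_pos":[1.03,3.82,0],"yaw":0},{"delta_pos":[1.03,3.82,0],"yaw":0},{"delta_pos":[0,0,0],"yaw":0},{"delta_pos":[0,0,0],"yaw":0}]' -
cat > pad.py <<'E'
from h import *
def fit(p):
    W=cloud(p);c=p["color"].astype(int);X,Y,Z=W[...,0],W[...,1],W[...,2]
    m=(Z>132)&(Z<215)&(X>540)&(X<660)&(Y>130)&(Y<270)
    q=W[m]; cc=c[m]
    # wood/blue: not black/grey gripper
    k=(cc.max(1)-cc.min(1)>35); q=q[k];cc=cc[k]
    for _ in range(4):
        o=q.mean(0);v=np.linalg.svd(q-o,full_matrices=False)[2][0]; v*=np.sign(v[2])
        d=np.linalg.norm((q-o)-np.outer((q-o)@v,v),axis=1); q=q[d<14]
    t=(q-o)@v
    return len(q),o.round(1),v.round(3),"lean",np.degrees(np.arccos(v[2])).round(1),"az",np.degrees(np.arctan2(v[1],v[0])).round(1),"ends",(o+v*np.percentile(t,1)).round(1),(o+v*np.percentile(t,99)).round(1)
E
python3 - <<'E'
from pad import *
s,p=wrist(); np.savez("/tmp/w3",**p); print(s["eef_pos"],s["qpos"]); print("w",*fit(p))
save(p,"w3.png")
for n in("scene","side"):
    p=get_image(n); np.savez("/tmp/%s3"%n,**p); print(n,*fit(p))
E
```

```text
clock: 6.5
eef_pos: [597.2, 203.2, 327.0]
tool_rot: [-3.137, 0.001, 1.384]
force: [0.1, -0.7, -0.9]
width: 85.9
gripper_force: 0.0
[597.2343436  203.20101765 327.04692108] [-0.44612675  0.52302569  0.12462983  1.44005861 -0.06843486  1.18740536
 -0.49923706]
w 1622 [611.6 206.8 175.3] [-0.587 -0.141  0.797] lean 37.1 az -166.5 ends [642.4 214.2 133.5] [589.3 201.5 205.5]
scene 248 [617.1 199.8 170.9] [-0.572 -0.101  0.814] lean 35.5 az -170.0 ends [644.  204.5 132.6] [591.6 195.3 207.2]
side 159 [609.3 194.9 172.7] [-0.564 -0.057  0.824] lean 34.5 az -174.2 ends [637.1 197.7 132.1] [587.3 192.6 204.8]
```

View pics/w3.png

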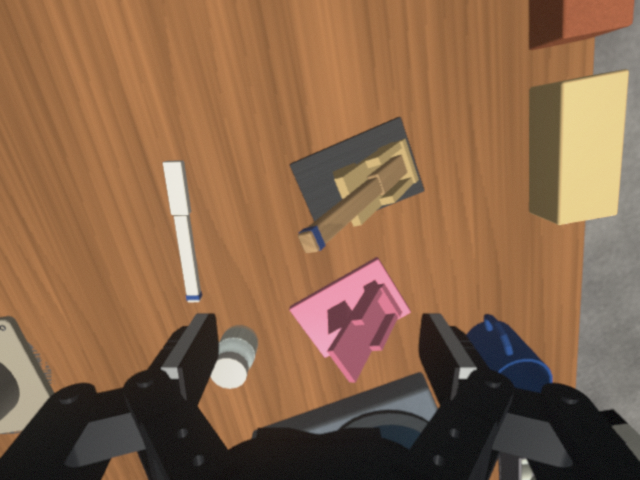

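```bash
python3 - <<'E'
from h import *
for n in("w3","scene3","side3"):
    p=dict(np.load("/tmp/%s.npz"%n));W=cloud(p);c=p["color"].astype(int);X,Y,Z=W[...,0],W[...,1],W[...,2]
    near=(X>560)&(X<760)&(Y>110)&(Y<300)
    m=near&(Z>2)&(Z<22)&(c.max(2)<90)&(c.max(2)-c.min(2)<30)
    m=cv2.morphologyEx(m.astype(np.uint8),cv2.MORPH_OPEN,np.ones((2,2)))>0
    print(n,m.sum(),"base",cv2.minAreaRect(W[m][:,:2].astype(np.float32)),np.median(Z[m]).round(1))
    # handle: cross-section by z slab
    h=near&(Z>140)&(Z<215)&(c.max(2)-c.min(2)>35)
    q=W[h]; r=cv2.minAreaRect(q[:,:2].astype(np.float32)); print("  handle rect",r)
    b=h&(c[...,2]>c[...,0]+20); print("  blue",b.sum(),W[b].mean(0).round(1),W[b].min(0).round(1),W[b].max(0).round(1))
    # cream
    cr=near&(Z>22)&(Z<130)&(c[...,0]>190)&(c[...,2]<c[...,0]-40); print("  cream",cr.sum(),cv2.minAreaRect(W[cr][:,:2].astype(np.float32)))
E
```

```text
w3 4041 base ((649.2376708984375, 213.68963623046875), (146.4031219482422, 93.20022583007812), 12.760504722595215) nan
  handle rect ((610.2010498046875, 204.88316345214844), (57.74813461303711, 18.910123825073242), 13.065069198608398)
  blue 104 [596.5 203.  200.6] [593.2 194.3 197.1] [599.5 210.9 204.5]
  cream 599 ((666.3593139648438, 216.66761779785156), (86.85081481933594, 51.71372604370117), 12.00579833984375)
scene3 822 base ((654.4754028320312, 210.20147705078125), (146.22947692871094, 102.42899322509766), 12.552988052368164) nan
  handle rect ((612.8218383789062, 202.33392333984375), (57.293067932128906, 20.417760848999023), 13.139792442321777)
  blue 14 [596.4 194.4 200.9] [590.5 188.2 194.9] [601.2 205.7 205.6]
  cream 62 ((667.0331420898438, 214.13693237304688), (86.36415100097656, 50.15570831298828), 14.028594017028809)
side3 799 base ((642.7946166992188, 208.0975341796875), (142.39657592773438, 99.89723205566406), 15.632226943969727) nan
  handle rect ((608.7884521484375, 191.7835235595703), (25.700881958007812, 55.40564727783203), 83.18716430664062)
  blue 7 [592.7 190.6 197.3] [588.  187.4 192.2] [595.9 193.3 203.6]
  cream 536 ((666.8804931640625, 213.83013916015625), (92.12600708007812, 59.033164978027344), 12.224467277526855)
```

```bash
python3 -m handwheel '[{"delta_pos":[0.09,0,0],"yaw":0.124},{"delta_pos":[0.09,0,0],"yaw":0.124},{"delta_pos":[0.09,0,0],"yaw":0.124},{"delta_pos":[0.09,0,0],"yaw":0.124},{"delta_pos":[0.09,0,0],"yaw":0.124},{"delta_pos":[0.09,0,0],"yaw":0.124},{"delta_pos":[0.09,0,0],"yaw":0.124},{"delta_pos":[0.09,0,0],"yaw":0.124},{"delta_pos":[0.09,0,0],"yaw":0.124},{"delta_pos":[0.07,-0.12,0],"yaw":0.124}]' 1 >/dev/null
python3 -m handwheel '[{"delta_pos":[0,0,-1],"yaw":0.124},{"delta_pos":[0,0,-1],"yaw":0.124},{"delta_pos":[0,0,-1],"yaw":0.124},{"delta_pos":[0,0,-1],"yaw":0.124},{"delta_pos":[0,0,-1],"yaw":0.124},{"delta_pos":[0,0,-1],"yaw":0.124},{"delta_pos":[0,0,-1.5],"yaw":0},{"delta_pos":[0,0,-0.5],"yaw":0},{"delta_pos":[0,0,0],"yaw":0}]' 1
python3 - <<'E'
from h import *
s,p=wrist();np.savez("/tmp/w4",**p)
W=cloud(p);c=p["color"].astype(int);X,Y,Z=W[...,0],W[...,1],W[...,2]
near=(X>560)&(X<640)&(Y>170)&(Y<235)&(Z>140)&(Z<215)&(c.max(2)-c.min(2)>35)
for z in (150,165,180,195):
    m=near&(abs(Z-z)<5); 
    if m.sum()>5: print(z,m.sum(),W[m].mean(0).round(1),cv2.minAreaRect(W[m][:,:2].astype(np.float32)))
print(s["qpos"])
E
```

```text
clock: 8.23
eef_pos: [606.5, 196.2, 248.7]
tool_rot: [-3.14, -0.004, -2.924]
force: [0.3, 0.2, 0.7]
width: 85.3
gripper_force: 0.0
150 72 [631.  209.3 150.2] ((630.8521728515625, 209.42799377441406), (6.518168926239014, 17.105188369750977), 12.107053756713867)
165 85 [620.7 207.2 165.1] ((620.7964477539062, 207.548095703125), (7.2096428871154785, 17.389938354492188), 11.942085266113281)
180 113 [610.4 205.2 180. ] ((610.1029052734375, 205.21783447265625), (7.417490005493164, 17.086912155151367), 12.175335884094238)
195 167 [590.4 200.8 196.6] ((592.5185546875, 201.5551300048828), (22.734834671020508, 17.705005645751953), 14.098345756530762)
[-0.14452477  0.61474445 -0.35972852  1.52289996  0.23656967  1.05101446
  1.22563466]
```

```bash
python3 -m handwheel '[{"delta_pos":[0.15,0.78,0],"yaw":0},{"delta_pos":[0,0,-2],"yaw":0},{"delta_pos":[0,0,-2.5],"yaw":0},{"delta_pos":[0,0,-2.5],"yaw":0},{"delta_pos":[0,0,-1.5],"yaw":0},{"delta_pos":[0,0,-1.1],"yaw":0},{"delta_pos":[0,0,0],"yaw":0},{"delta_pos":[0,0,0],"yaw":0},{"delta_pos":[0,0,0],"yaw":0}]' 1
```

```text
clock: 9.03
eef_pos: [609.9, 207.1, 155.8]
tool_rot: [3.141, 0.003, -2.921]
force: [-0.3, -0.4, -0.3]
width: 85.3
gripper_force: 0.0
```

```bash
python3 -m handwheel '[{"delta_pos":[-0.1,-0.3,-0.3],"yaw":0},{"delta_pos":[0,0,0],"yaw":0},{"delta_pos":[0,0,0],"yaw":0}]' 0
python3 -m handwheel '[{"delta_pos":[0,0,0],"yaw":0},{"delta_pos":[0,0,0],"yaw":0},{"delta_pos":[0,0,0],"yaw":0},{"delta_pos":[0,0,0],"yaw":0},{"delta_pos":[0,0,0],"yaw":0},{"delta_pos":[0,0,0],"yaw":0}]' -1
```

```text
clock: 9.28
eef_pos: [608.1, 202.9, 151.9]
tool_rot: [-3.141, 0.001, -2.922]
force: [0.1, 0.2, 0.2]
width: 51.7
gripper_force: 0.0
clock: 9.78
eef_pos: [608.0, 203.2, 151.6]
tool_rot: [-3.141, 0.0, -2.922]
force: [-0.3, -1.4, 4.0]
width: 17.2
gripper_force: 58.9
```

```bash
python3 -m handwheel '[{"delta_pos":[0,0,0.2],"yaw":0},{"delta_pos":[0,0,0.4],"yaw":0},{"delta_pos":[0,0,0.8],"yaw":0},{"delta_pos":[0,0,1.2],"yaw":0},{"delta_pos":[0,0,1.8],"yaw":0},{"delta_pos":[0,0,2.2],"yaw":0},{"delta_pos":[0,0,2.2],"yaw":0},{"delta_pos":[0,0,2.2],"yaw":0},{"delta_pos":[0,0,2],"yaw":0},{"delta_pos":[0,0,0],"yaw":0}]' -
python3 - <<'E'
from h import *
s=status.read_state();print(s["eef_pos"],s["force"],s["width"])
W=[]
for n in("scene","side"):
    p=get_image(n);np.savez("/tmp/%s5"%n,**p);w=cloud(p);c=p["color"].astype(int);X,Y,Z=w[...,0],w[...,1],w[...,2]
    m=(X>610)&(X<740)&(Y>180)&(Y<255)&(Z>145)&(Z<290)&(c.max(2)-c.min(2)>35);q=w[m]
    o=q.mean(0);v=np.linalg.svd(q-o,full_matrices=False)[2][0];v*=np.sign(v[2]);t=(q-o)@v
    print(n,len(q),o.round(1),v.round(3),np.degrees(np.arccos(v[2])).round(1),np.degrees(np.arctan2(v[1],v[0])).round(1),(o+v*t.min()).round(1))
E
```

```text
clock: 10.62
eef_pos: [610.1, 204.8, 287.2]
tool_rot: [3.14, 0.009, -2.921]
force: [0.4, 0.6, 0.2]
width: 17.0
gripper_force: 58.4
[610.14099658 204.78572643 287.18690967] [0.37956707 0.57182022 0.22709762] 16.958834278956154
scene 466 [668.8 211.1 233.8] [-0.576 -0.123  0.808] 36.1 -167.9 [706.7 219.2 180.6]
side 262 [662.4 206.4 229.8] [-0.563 -0.101  0.82 ] 34.9 -169.8 [703.1 213.7 170.5]
```

```bash
python3 -m handwheel '[{"delta_pos":[0.2,-1,0],"yaw":-0.06},{"delta_pos":[0.2,-1.65,0],"yaw":-0.124},{"delta_pos":[0.2,-1.65,0],"yaw":-0.124},{"delta_pos":[0.2,-1.65,0],"yaw":-0.124},{"delta_pos":[0.2,-1.65,0],"yaw":-0.124},{"delta_pos":[0.2,-1.65,0],"yaw":-0.124},{"delta_pos":[0.2,-1.65,0],"yaw":-0.124},{"delta_pos":[0.2,-1.65,0],"yaw":-0.124},{"delta_pos":[0.2,-1.65,0],"yaw":-0.124},{"delta_pos":[0.2,-1.65,0],"yaw":-0.124}]' -
python3 -m handwheel '[{"delta_pos":[0.24,-1.65,0],"yaw":-0.124},{"delta_pos":[0.24,-1.65,0],"yaw":-0.124},{"delta_pos":[0.24,-1.65,0],"yaw":-0.124},{"delta_pos":[0.24,-1.65,0],"yaw":-0.124},{"delta_pos":[0.24,-1.65,0],"yaw":-0.124},{"delta_pos":[0.24,-1.65,0],"yaw":-0.124},{"delta_pos":[0.24,-1.65,0],"yaw":-0.124},{"delta_pos":[0.24,-1.65,0],"yaw":-0.124},{"delta_pos":[0.24,-1.65,0],"yaw":-0.124},{"delta_pos":[0.24,-1.65,0],"yaw":-0.124}]' -
python3 -m handwheel '[{"delta_pos":[0.24,-1.65,0],"yaw":-0.124},{"delta_pos":[0.24,-1.65,0],"yaw":-0.124},{"delta_pos":[0.24,-1.65,0],"yaw":-0.124},{"delta_pos":[0.24,-1.65,0],"yaw":-0.124},{"delta_pos":[0.24,-1.65,0],"yaw":-0.124},{"delta_pos":[0.24,-1.5,0],"yaw":-0.105},{"delta_pos":[0,0,0],"yaw":0},{"delta_pos":[0,0,0],"yaw":0},{"delta_pos":[0,0,0],"yaw":0},{"delta_pos":[0,0,0],"yaw":0}]' -
python3 - <<'E'
from h import *
s,p0=wrist();np.savez("/tmp/w6",**p0);save(p0,"w6.png");print(s["eef_pos"],s["tool_rot"],s["force"],s["qpos"])
for n in("scene","side"):
    p=get_image(n);np.savez("/tmp/%s6"%n,**p);w=cloud(p);c=p["color"].astype(int);X,Y,Z=w[...,0],w[...,1],w[...,2]
    m=(X>540)&(X<665)&(Y>-275)&(Y<-190)&(Z>140)&(Z<280)&(c.max(2)-c.min(2)>35);q=w[m]
    o=q.mean(0);v=np.linalg.svd(q-o,full_matrices=False)[2][0];v*=np.sign(v[2]);t=(q-o)@v
    print(n,len(q),o.round(1),v.round(3),np.degrees(np.arccos(v[2])).round(1),np.degrees(np.arctan2(v[1],v[0])).round(1),(o+v*t.min()).round(1))
E
```

```text
clock: 11.55
eef_pos: [626.9, 43.9, 279.9]
tool_rot: [-3.139, -0.001, 2.18]
force: [-0.6, 0.6, -1.4]
width: 17.2
gripper_force: 58.4
clock: 12.38
eef_pos: [651.0, -120.7, 279.8]
tool_rot: [-3.139, 0.001, 0.94]
force: [0.6, 0.9, -0.3]
width: 16.8
gripper_force: 58.4
clock: 13.22
eef_pos: [666.3, -215.7, 280.9]
tool_rot: [-3.14, 0.0, 0.224]
force: [-0.1, 0.4, -0.8]
width: 17.2
gripper_force: 58.6
[ 666.29067312 -215.72762251  280.85547389] [-3.13976555e+00  1.43834149e-04  2.24362568e-01] [-0.08166885  0.40688273 -0.7611671 ] [ 0.03689824  0.70644442  0.46576346  1.29901953 -0.31839817  1.20975775
 -0.82806021]
scene 254 [ 615.9 -235.6  227.7] [0.561 0.147 0.815] 35.4 14.6 [ 579.2 -245.2  174.5]
side 817 [ 608.9 -232.1  225.3] [0.567 0.128 0.814] 35.5 12.7 [ 572.4 -240.3  172.8]
```

View pics/w6.png

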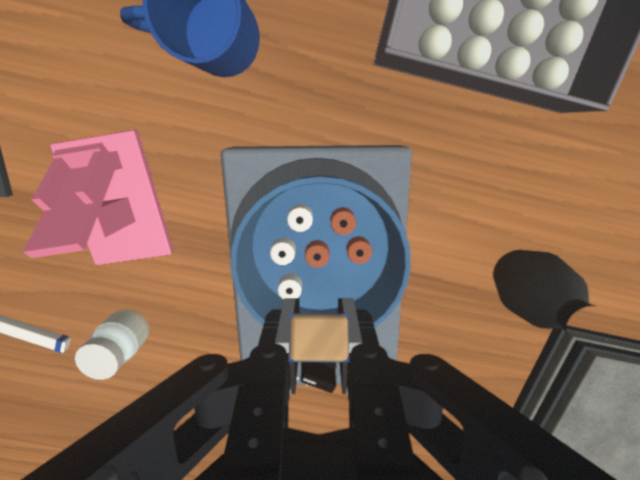

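The picture shows the handle end held squarely at (320,338) and the beads still at their old places (282–359, 219–290). Now I lower.

```bash
python3 -m handwheel '[{"delta_pos":[0,0,-1],"yaw":0},{"delta_pos":[0,0,-1.5],"yaw":0},{"delta_pos":[0,0,-1.5],"yaw":0},{"delta_pos":[0,0,-1.5],"yaw":0},{"delta_pos":[0,0,-1.5],"yaw":0},{"delta_pos":[0,0,-1],"yaw":0},{"delta_pos":[0,0,-0.5],"yaw":0},{"delta_pos":[0,0,0],"yaw":0},{"delta_pos":[0,0,0],"yaw":0},{"delta_pos":[0,0,0],"yaw":0}]' -
python3 -m handwheel '[{"delta_pos":[0,0,-0.1],"yaw":0},{"delta_pos":[0,0,-0.1],"yaw":0},{"delta_pos":[0,0,-0.1],"yaw":0},{"delta_pos":[0,0,0],"yaw":0},{"delta_pos":[0,0,0],"yaw":0}]' -
```

```text
clock: 14.2
eef_pos: [666.8, -218.0, 197.3]
tool_rot: [3.141, -0.001, 0.221]
force: [-0.0, -0.7, -0.5]
width: 17.1
gripper_force: 58.6
clock: 14.62
eef_pos: [666.2, -217.7, 193.4]
tool_rot: [-3.142, -0.0, 0.221]
force: [-0.5, -0.4, -0.7]
width: 17.3
gripper_force: 58.6
```

```bash
python3 -m handwheel '[{"delta_pos":[0,0,-0.15],"yaw":0},{"delta_pos":[0,0,-0.15],"yaw":0},{"delta_pos":[0,0,-0.1],"yaw":0},{"delta_pos":[0,0,-0.1],"yaw":0},{"delta_pos":[0,0,0],"yaw":0},{"delta_pos":[0,0,0],"yaw":0}]' -
python3 -m handwheel '[{"delta_pos":[0,0,-0.1],"yaw":0},{"delta_pos":[0,0,-0.1],"yaw":0},{"delta_pos":[0,0,0],"yaw":0}]' -
```

```text
clock: 15.12
eef_pos: [666.2, -217.7, 188.2]
tool_rot: [-3.142, 0.0, 0.221]
force: [-0.8, 0.0, -2.0]
width: 17.2
gripper_force: 58.6
clock: 15.37
eef_pos: [666.1, -217.6, 186.1]
tool_rot: [-3.141, 0.0, 0.221]
force: [-0.1, -0.2, -0.9]
width: 17.0
gripper_force: 58.6
```

```bash
python3 -m handwheel '[{"delta_pos":[0,0,-0.1],"yaw":0},{"delta_pos":[0,0,-0.1],"yaw":0},{"delta_pos":[0,0,0],"yaw":0}]' -
```

```text
clock: 15.62
eef_pos: [666.1, -217.6, 184.1]
tool_rot: [-3.141, 0.0, 0.221]
force: [0.7, 0.0, -0.9]
width: 17.2
gripper_force: 58.6
```

```bash
python3 -m handwheel '[{"delta_pos":[0,0,-0.1],"yaw":0},{"delta_pos":[0,0,0],"yaw":0}]' -;python3 -m handwheel '[{"delta_pos":[0,0,-0.05],"yaw":0},{"delta_pos":[0,0,0],"yaw":0}]' -
```

```text
clock: 15.78
eef_pos: [666.1, -217.6, 183.1]
tool_rot: [-3.141, 0.0, 0.221]
force: [0.8, -0.4, -0.9]
width: 17.2
gripper_force: 58.6
clock: 15.95
eef_pos: [666.2, -217.7, 182.7]
tool_rot: [-3.142, 0.0, 0.221]
force: [0.9, -0.1, -0.9]
width: 17.3
gripper_force: 58.6
```

```bash
python3 -m handwheel '[{"delta_pos":[0,0,-0.05],"yaw":0},{"delta_pos":[0,0,0],"yaw":0}]' -
```

```text
clock: 16.12
eef_pos: [666.3, -217.7, 182.5]
tool_rot: [3.142, -0.0, 0.221]
force: [-0.9, 0.3, 0.8]
width: 16.9
gripper_force: 58.7
```

```bash
python3 -m handwheel '[{"delta_pos":[0,0,-0.05],"yaw":0},{"delta_pos":[0,0,0],"yaw":0}]' -
```

```text
clock: 16.28
eef_pos: [666.5, -217.7, 182.2]
tool_rot: [3.141, -0.001, 0.221]
force: [1.1, 0.5, 2.5]
width: 17.0
gripper_force: 58.9
```

```bash
python3 -m handwheel '[{"delta_pos":[0,0,-0.05],"yaw":0},{"delta_pos":[0,0,0],"yaw":0}]' -
```

```text
clock: 16.45
eef_pos: [666.7, -217.6, 182.0]
tool_rot: [3.141, -0.001, 0.221]
force: [0.5, 1.0, 4.4]
width: 16.9
gripper_force: 59.2
```

```bash
python3 -m handwheel '[{"delta_pos":[0,0,0],"yaw":0},{"delta_pos":[0,0,0],"yaw":0},{"delta_pos":[0,0,0],"yaw":0},{"delta_pos":[0,0,0],"yaw":0},{"delta_pos":[0,0,0],"yaw":0}]' -
python3 -m handwheel '[{"delta_pos":[0,0,0.2],"yaw":0},{"delta_pos":[0,0,0.2],"yaw":0},{"delta_pos":[0,0,0],"yaw":0},{"delta_pos":[0,0,0],"yaw":0}]' -
python3 -m handwheel '[{"delta_pos":[-0.092,0.621,0],"yaw":0},{"delta_pos":[0.007,0.628,0],"yaw":0},{"delta_pos":[0.105,0.619,0],"yaw":0},{"delta_pos":[0.2,0.595,0],"yaw":0},{"delta_pos":[0.291,0.556,0],"yaw":0},{"delta_pos":[0.374,0.504,0],"yaw":0},{"delta_pos":[0.448,0.439,0],"yaw":0},{"delta_pos":[0.512,0.364,0],"yaw":0},{"delta_pos":[0.562,0.279,0],"yaw":0},{"delta_pos":[0.599,0.188,0],"yaw":0}]' -
```

```text
clock: 16.87
eef_pos: [666.8, -217.6, 181.9]
tool_rot: [3.141, -0.001, 0.221]
force: [2.0, 0.7, 5.7]
width: 17.1
gripper_force: 59.3
clock: 17.2
eef_pos: [665.8, -217.8, 184.8]
tool_rot: [-3.141, 0.001, 0.221]
force: [0.4, -0.1, -0.5]
width: 17.0
gripper_force: 58.6
clock: 18.03
eef_pos: [698.3, -171.1, 186.9]
tool_rot: [3.137, -0.003, 0.221]
force: [1.6, -1.7, 1.6]
width: 17.3
gripper_force: 59.0
```

```bash
python3 -m handwheel '[{"delta_pos":[0.621,0.092,0],"yaw":0},{"delta_pos":[0.628,-0.007,0],"yaw":0},{"delta_pos":[0.619,-0.105,0],"yaw":0},{"delta_pos":[0.595,-0.2,0],"yaw":0},{"delta_pos":[0.556,-0.291,0],"yaw":0},{"delta_pos":[0.504,-0.374,0],"yaw":0},{"delta_pos":[0.439,-0.448,0],"yaw":0},{"delta_pos":[0.364,-0.512,0],"yaw":0},{"delta_pos":[0.279,-0.562,0],"yaw":0},{"delta_pos":[0.188,-0.599,0],"yaw":0}]' -
python3 - <<'E'
from h import *
from m import circ
p=get_image("scene");W=cloud(p);X,Y,Z=W[...,0],W[...,1],W[...,2];m=(X>520)&(X<720)&(Y>-340)&(Y<-110)&(Z>112)&(Z<126)
print(circ(W[m]))
E
```

```text
clock: 18.87
eef_pos: [744.2, -199.7, 185.0]
tool_rot: [-3.14, 0.001, 0.221]
force: [-2.6, -0.4, 1.8]
width: 17.5
gripper_force: 59.0
[ 625.77443662 -226.19463134   80.97422194]
```

```bash
python3 -m handwheel '[{"delta_pos":[0.092,-0.621,0],"yaw":0},{"delta_pos":[-0.007,-0.628,0],"yaw":0},{"delta_pos":[-0.105,-0.619,0],"yaw":0},{"delta_pos":[-0.2,-0.595,0],"yaw":0},{"delta_pos":[-0.291,-0.556,0],"yaw":0},{"delta_pos":[-0.374,-0.504,0],"yaw":0},{"delta_pos":[-0.448,-0.439,0],"yaw":0},{"delta_pos":[-0.512,-0.364,0],"yaw":0},{"delta_pos":[-0.562,-0.279,0],"yaw":0},{"delta_pos":[-0.599,-0.188,0],"yaw":0}]' -
python3 -m handwheel '[{"delta_pos":[-0.621,-0.092,0],"yaw":0},{"delta_pos":[-0.628,0.007,0],"yaw":0},{"delta_pos":[-0.619,0.105,0],"yaw":0},{"delta_pos":[-0.595,0.2,0],"yaw":0},{"delta_pos":[-0.556,0.291,0],"yaw":0},{"delta_pos":[-0.504,0.374,0],"yaw":0},{"delta_pos":[-0.439,0.448,0],"yaw":0},{"delta_pos":[-0.364,0.512,0],"yaw":0},{"delta_pos":[-0.279,0.562,0],"yaw":0},{"delta_pos":[-0.188,0.599,0],"yaw":0}]' -
python3 - <<'E'
from h import *
s,p=wrist();np.savez("/tmp/w7",**p);save(p,"w7.png",(160,140,480,380),2)
E
python3 meas.py /tmp/w7.npz | grep -E "bead|rim"
```

```text
clock: 19.75
eef_pos: [713.2, -246.0, 184.9]
tool_rot: [-3.138, 0.001, 0.221]
force: [-1.1, 3.3, 0.1]
width: 17.4
gripper_force: 59.2
clock: 20.58
eef_pos: [667.0, -218.3, 186.8]
tool_rot: [3.138, -0.003, 0.222]
force: [2.0, -2.0, 4.2]
width: 17.2
gripper_force: 59.7meas.py:19: RuntimeWarning: Mean of empty slice.
  c=W[T].mean(0)
  ret = um.true_divide(
Traceback (most recent call last):
  File "meas.py", line 23, in <module>
    for o in dial(p): print(o)
             ~~~~^^^
  File "meas.py", line 20, in dial
    return out,r,c.round(1),np.percentile(Z[T],[50,95]).round(1)
                            ~~~~~~~~~~~~~^^^^^^^^^^^^^^
IndexError: index -1 is out of bounds for axis 0 with size 0
```

View pics/w7.png

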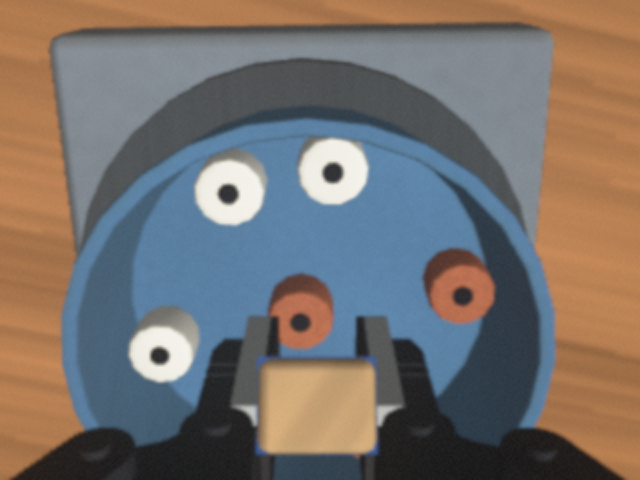

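One turn done. All the beads that show are in the bowl: whites at (230,190), (333,172), (162,350), terracottas at (302,310), (460,290), with one hidden under the gripper. I continue the second turn.

```bash
cat > beads.py <<'E'
from h import *
from m import circ
OLD={'W':[(617,-187),(657,-197),(579,-202)],'T':[(622,-222),(662,-240),(636,-263)]}
def beads(p,dz=0):
    W=cloud(p);c=p["color"].astype(int);X,Y,Z=W[...,0],W[...,1],W[...,2]-dz
    m=((Z>81)&(Z<91)&(np.hypot(X-624,Y+226)<70))
    wh=(c.min(2)>150); te=(c[...,0]-c[...,2]>50)&(c[...,1]<150)
    out=[]
    for nm,k in(('W',wh),('T',te)):
        n,l,st,ce=cv2.connectedComponentsWithStats((m&k).astype(np.uint8))
        for i in range(1,n):
            if st[i,4]>15:
                q=W[l==i];(x,y),r=cv2.minEnclosingCircle(q[:,:2].astype(np.float32)); out.append((nm,round(x),round(y),round(r,1),int(st[i,4])))
    mm=(Z>112)&(Z<124)&(np.hypot(X-624,Y+226)<95)&(np.hypot(X-624,Y+226)>70);return out,circ(W[mm]).round(1)
E
python3 - <<'E'
from beads import *
print(beads(dict(np.load("/tmp/w7.npz"))))
for n,dz in(("scene",2),("side",0.5)): print(n,beads(get_image(n),dz))
E
python3 -m handwheel '[{"delta_pos":[-0.092,0.621,0],"yaw":0},{"delta_pos":[0.007,0.628,0],"yaw":0},{"delta_pos":[0.105,0.619,0],"yaw":0},{"delta_pos":[0.2,0.595,0],"yaw":0},{"delta_pos":[0.291,0.556,0],"yaw":0},{"delta_pos":[0.374,0.504,0],"yaw":0},{"delta_pos":[0.448,0.439,0],"yaw":0},{"delta_pos":[0.512,0.364,0],"yaw":0},{"delta_pos":[0.562,0.279,0],"yaw":0},{"delta_pos":[0.599,0.188,0],"yaw":0}]' -
python3 -m handwheel '[{"delta_pos":[0.621,0.092,0],"yaw":0},{"delta_pos":[0.628,-0.007,0],"yaw":0},{"delta_pos":[0.619,-0.105,0],"yaw":0},{"delta_pos":[0.595,-0.2,0],"yaw":0},{"delta_pos":[0.556,-0.291,0],"yaw":0},{"delta_pos":[0.504,-0.374,0],"yaw":0},{"delta_pos":[0.439,-0.448,0],"yaw":0},{"delta_pos":[0.364,-0.512,0],"yaw":0},{"delta_pos":[0.279,-0.562,0],"yaw":0},{"delta_pos":[0.188,-0.599,0],"yaw":0}]' -
```

```text
([('W', 682, -220, 12.9, 786), ('W', 667, -184, 12.9, 770), ('W', 596, -170, 12.6, 554), ('T', 647, -278, 12.5, 697), ('T', 623, -221, 12.5, 621)], array([ 625.1, -223.3,   80.5]))
scene ([('W', 667, -186, 12.7, 77), ('W', 682, -222, 12.1, 56), ('T', 579, -263, 13.1, 87), ('T', 623, -223, 12.4, 85), ('T', 648, -280, 11.6, 45)], array([ 625.9, -225.7,   81.4]))
side ([('W', 669, -194, 11.1, 35), ('W', 595, -175, 14.3, 72), ('W', 682, -222, 13.3, 87), ('T', 623, -228, 10.1, 28), ('T', 588, -234, 9.9, 35), ('T', 646, -277, 11.7, 37)], array([ 622.5, -227.4,   81.1]))
clock: 21.57
eef_pos: [697.7, -171.5, 185.5]
tool_rot: [3.137, -0.001, 0.221]
force: [0.6, -6.4, 1.3]
width: 17.0
gripper_force: 59.8
clock: 22.4
eef_pos: [743.8, -200.2, 184.9]
tool_rot: [-3.14, 0.001, 0.22]
force: [-5.1, -1.5, 2.3]
width: 17.1
gripper_force: 59.3
```

```bash
python3 -m handwheel '[{"delta_pos":[0.092,-0.621,0],"yaw":0},{"delta_pos":[-0.007,-0.628,0],"yaw":0},{"delta_pos":[-0.105,-0.619,0],"yaw":0},{"delta_pos":[-0.2,-0.595,0],"yaw":0},{"delta_pos":[-0.291,-0.556,0],"yaw":0},{"delta_pos":[-0.374,-0.504,0],"yaw":0},{"delta_pos":[-0.448,-0.439,0],"yaw":0},{"delta_pos":[-0.512,-0.364,0],"yaw":0},{"delta_pos":[-0.562,-0.279,0],"yaw":0},{"delta_pos":[-0.599,-0.188,0],"yaw":0}]' -
python3 -m handwheel '[{"delta_pos":[-0.621,-0.092,0],"yaw":0},{"delta_pos":[-0.628,0.007,0],"yaw":0},{"delta_pos":[-0.619,0.105,0],"yaw":0},{"delta_pos":[-0.595,0.2,0],"yaw":0},{"delta_pos":[-0.556,0.291,0],"yaw":0},{"delta_pos":[-0.504,0.374,0],"yaw":0},{"delta_pos":[-0.439,0.448,0],"yaw":0},{"delta_pos":[-0.364,0.512,0],"yaw":0},{"delta_pos":[-0.279,0.562,0],"yaw":0},{"delta_pos":[-0.188,0.599,0],"yaw":0}]' -
python3 - <<'E'
from beads import *
s,p=wrist(); print(beads(p),s["eef_pos"])
for n,dz in(("scene",2),("side",0.5)): print(n,beads(get_image(n),dz))
E
```

```text
clock: 23.23
eef_pos: [714.0, -243.0, 185.2]
tool_rot: [-3.133, -0.001, 0.221]
force: [-0.8, 6.6, 2.7]
width: 17.1
gripper_force: 60.3
clock: 24.07
eef_pos: [669.8, -218.0, 187.3]
tool_rot: [3.137, -0.008, 0.222]
force: [7.0, -0.5, 2.1]
width: 17.2
gripper_force: 59.5
([('W', 679, -202, 12.7, 769), ('W', 681, -237, 12.6, 785), ('W', 615, -166, 12.8, 645), ('T', 623, -221, 12.2, 551), ('T', 623, -284, 12.6, 646), ('T', 567, -247, 11.9, 297)], array([ 625.1, -223.3,   80.5])) [ 669.77293861 -217.96998961  187.32215467]
scene ([('W', 624, -167, 7.6, 17), ('W', 681, -204, 12.6, 75), ('W', 680, -239, 11.8, 45), ('T', 580, -247, 21.3, 95), ('T', 624, -224, 13.1, 86), ('T', 624, -284, 11.9, 61)], array([ 625.9, -225.8,   81.4]))
side ([('W', 616, -168, 14.0, 82), ('W', 678, -205, 12.9, 82), ('W', 680, -239, 13.4, 85), ('T', 626, -229, 10.7, 28), ('T', 581, -237, 12.2, 47)], array([ 622.4, -227.5,   81.1]))
```

```bash
python3 -m handwheel '[{"delta_pos":[0.108,0.621,0],"yaw":0},{"delta_pos":[0.007,0.628,0],"yaw":0},{"delta_pos":[0.105,0.619,0],"yaw":0},{"delta_pos":[0.2,0.595,0],"yaw":0},{"delta_pos":[0.291,0.556,0],"yaw":0},{"delta_pos":[0.374,0.504,0],"yaw":0},{"delta_pos":[0.448,0.439,0],"yaw":0},{"delta_pos":[0.512,0.364,0],"yaw":0},{"delta_pos":[0.562,0.279,0],"yaw":0},{"delta_pos":[0.599,0.188,0],"yaw":0}]' -
python3 -m handwheel '[{"delta_pos":[0.6,0.092,0],"yaw":0},{"delta_pos":[0.6,-0.007,0],"yaw":0},{"delta_pos":[0.58,-0.105,0],"yaw":0},{"delta_pos":[0.56,-0.2,0],"yaw":0},{"delta_pos":[0.52,-0.291,0],"yaw":0},{"delta_pos":[0.47,-0.374,0],"yaw":0},{"delta_pos":[0.42,-0.448,0],"yaw":0},{"delta_pos":[0.35,-0.512,0],"yaw":0},{"delta_pos":[0.26,-0.562,0],"yaw":0},{"delta_pos":[0.18,-0.599,0],"yaw":0}]' -
python3 - <<'E'
from beads import *
for n,dz in(("scene",2),("side",0.5)): print(n,beads(get_image(n),dz))
print(status.read_state()["eef_pos"])
E
```

```text
clock: 25.05
eef_pos: [699.0, -170.9, 185.6]
tool_rot: [3.139, -0.0, 0.221]
force: [-0.0, -2.9, -1.1]
width: 17.1
gripper_force: 59.0
clock: 25.88
eef_pos: [742.8, -200.8, 185.2]
tool_rot: [-3.141, 0.002, 0.22]
force: [-3.1, 0.8, 2.3]
width: 17.3
gripper_force: 59.1
scene ([('W', 637, -168, 12.3, 69), ('W', 681, -227, 24.5, 81), ('T', 568, -240, 12.8, 86), ('T', 624, -223, 12.9, 87), ('T', 663, -223, 11.4, 19), ('T', 624, -285, 12.7, 61)], array([ 625.9, -225.7,   81.3]))
side ([('W', 635, -170, 14.3, 75), ('W', 681, -235, 21.0, 108), ('T', 653, -221, 8.5, 31), ('T', 620, -223, 12.7, 86), ('T', 572, -238, 9.2, 19)], array([ 622.5, -227.5,   81.1]))
[ 742.89802685 -202.4128619   185.26870335]
```

```bash
python3 -m handwheel '[{"delta_pos":[-0.5,-0.1,0],"yaw":0},{"delta_pos":[-0.65,-0.1,0],"yaw":0},{"delta_pos":[-0.65,-0.1,0],"yaw":0},{"delta_pos":[-0.65,-0.1,0],"yaw":0},{"delta_pos":[-0.65,-0.1,0],"yaw":0},{"delta_pos":[-0.5,-0.1,0],"yaw":0},{"delta_pos":[0,0,0],"yaw":0},{"delta_pos":[0,0,0],"yaw":0}]' -
python3 - <<'E'
from beads import *
for n,dz in(("scene",2),("side",0.5)): print(n,beads(get_image(n),dz))
E
```

```text
clock: 26.65
eef_pos: [707.6, -205.9, 185.7]
tool_rot: [3.141, -0.001, 0.22]
force: [0.2, 0.8, -1.2]
width: 17.1
gripper_force: 59.1
scene ([('W', 679, -228, 25.3, 112), ('T', 568, -240, 12.8, 86), ('T', 600, -228, 13.5, 84), ('T', 628, -228, 11.4, 20), ('T', 622, -285, 12.4, 60)], array([ 625.9, -225.6,   81.4]))
side ([('W', 635, -170, 12.7, 72), ('W', 681, -229, 28.2, 171), ('T', 604, -224, 20.5, 119), ('T', 571, -238, 9.4, 21)], array([ 622.4, -227.6,   81.1]))
```

```bash
python3 -m handwheel '[{"delta_pos":[-0.4,-0.05,0],"yaw":0},{"delta_pos":[-0.3,-0.05,0],"yaw":0},{"delta_pos":[0,0,0],"yaw":0},{"delta_pos":[0.5,0.1,0],"yaw":0},{"delta_pos":[0.5,0.1,0.1],"yaw":0},{"delta_pos":[0.6,0.13,0.7],"yaw":0},{"delta_pos":[0.7,0.16,1],"yaw":0},{"delta_pos":[0.7,0.16,1],"yaw":0},{"delta_pos":[0,0,1.5],"yaw":0},{"delta_pos":[0,0,2],"yaw":0}]' -
python3 -m handwheel '[{"delta_pos":[0,0,2],"yaw":0},{"delta_pos":[0,0,2],"yaw":0},{"delta_pos":[0,0,0],"yaw":0},{"delta_pos":[0,0,0],"yaw":0}]' -
python3 - <<'E'
from beads import *
s,p=wrist();np.savez("/tmp/w8",**p);save(p,"w8.png",(160,140,480,380),2)
print("wrist",beads(p))
for n,dz in(("scene",2),("side",0.5)): print(n,beads(get_image(n),dz))
E
```

```text
clock: 27.58
eef_pos: [731.0, -199.1, 247.1]
tool_rot: [-3.14, 0.002, 0.222]
force: [-0.0, 0.1, -0.7]
width: 16.8
gripper_force: 59.0
clock: 27.92
eef_pos: [731.8, -200.4, 289.5]
tool_rot: [3.14, -0.003, 0.221]
force: [-0.2, -0.0, -1.3]
width: 17.0
gripper_force: 59.1
wrist ([('W', 681, -213, 12.8, 325), ('W', 681, -240, 12.6, 345), ('W', 636, -166, 12.7, 321), ('T', 625, -286, 11.6, 138)], array([ 625.2, -223.4,   80.9]))
scene ([('W', 637, -168, 12.8, 76), ('W', 678, -228, 24.8, 110), ('T', 581, -235, 26.5, 169), ('T', 623, -283, 13.0, 60)], array([ 625.8, -225.6,   81.4]))
side ([('W', 635, -170, 13.3, 76), ('W', 680, -230, 26.9, 167), ('T', 585, -231, 18.3, 107)], array([ 622.3, -227.7,   81. ]))
```

View pics/w8.png

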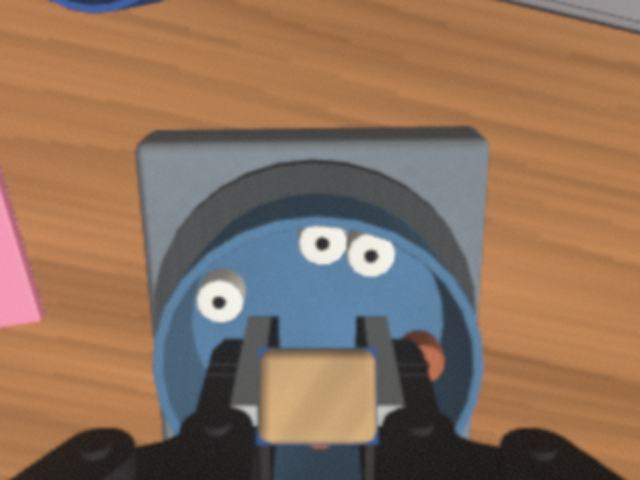

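The picture shows the whites at (218,300), (322,244), (370,256) and one terracotta at (420,355). The other two terracottas are hidden under the hand, but the scene camera has them in the bowl at about (593,-230) and (569,-241). Every bead is more than 2 cm from its old place, so the paddle goes back.

```bash
python3 -m handwheel '[{"delta_pos":[-0.4,1,0],"yaw":0.06},{"delta_pos":[-0.48,1.57,0],"yaw":0.123},{"delta_pos":[-0.48,1.57,0],"yaw":0.123},{"delta_pos":[-0.48,1.57,0],"yaw":0.123},{"delta_pos":[-0.48,1.57,0],"yaw":0.123},{"delta_pos":[-0.48,1.57,0],"yaw":0.123},{"delta_pos":[-0.48,1.57,0],"yaw":0.123},{"delta_pos":[-0.48,1.57,0],"yaw":0.123},{"delta_pos":[-0.48,1.57,0],"yaw":0.123},{"delta_pos":[-0.48,1.57,0],"yaw":0.123}]' - >/dev/null
python3 -m handwheel '[{"delta_pos":[-0.48,1.57,0],"yaw":0.123},{"delta_pos":[-0.48,1.57,0],"yaw":0.123},{"delta_pos":[-0.48,1.57,0],"yaw":0.123},{"delta_pos":[-0.48,1.57,0],"yaw":0.123},{"delta_pos":[-0.48,1.57,0],"yaw":0.123},{"delta_pos":[-0.48,1.57,0],"yaw":0.123},{"delta_pos":[-0.48,1.57,0],"yaw":0.123},{"delta_pos":[-0.48,1.57,0],"yaw":0.123},{"delta_pos":[-0.48,1.57,0],"yaw":0.123},{"delta_pos":[-0.48,1.57,0],"yaw":0.123}]' -
python3 -m handwheel '[{"delta_pos":[-0.48,1.57,0],"yaw":0.123},{"delta_pos":[-0.48,1.57,0],"yaw":0.123},{"delta_pos":[-0.48,1.57,0],"yaw":0.123},{"delta_pos":[-0.48,1.57,0],"yaw":0.123},{"delta_pos":[-0.48,1.57,0],"yaw":0.123},{"delta_pos":[-0.3,1.1,0],"yaw":0.123},{"delta_pos":[0,0,0],"yaw":0},{"delta_pos":[0,0,0],"yaw":0},{"delta_pos":[0,0,0],"yaw":0},{"delta_pos":[0,0,0],"yaw":0}]' -
```

```text
clock: 29.73
eef_pos: [634.5, 108.7, 287.0]
tool_rot: [-3.14, -0.002, 2.624]
force: [0.4, 0.8, -0.5]
width: 17.4
gripper_force: 59.0
clock: 30.57
eef_pos: [608.9, 195.8, 287.9]
tool_rot: [-3.14, -0.001, -2.931]
force: [0.6, -0.3, -0.1]
width: 17.3
gripper_force: 59.0
```

```bash
python3 -m handwheel '[{"delta_pos":[-0.1,0.74,0],"yaw":0.009},{"delta_pos":[0,0,0],"yaw":0},{"delta_pos":[0,0,0],"yaw":0},{"delta_pos":[0,0,0],"yaw":0}]' -
python3 - <<'E'
from h import *
s=status.read_state();print(s["eef_pos"],s["tool_rot"])
for n in("scene","side"):
  for p in(dict(np.load("/tmp/%s5.npz"%n)),get_image(n)):
    w=cloud(p);c=p["color"].astype(int);X,Y,Z=w[...,0],w[...,1],w[...,2]
    m=(X>610)&(X<740)&(Y>180)&(Y<255)&(Z>145)&(Z<290)&(c.max(2)-c.min(2)>35);q=w[m]
    o=q.mean(0);v=np.linalg.svd(q-o,full_matrices=False)[2][0];v*=np.sign(v[2]);t=(q-o)@v
    print(n,len(q),o.round(1),v.round(3),np.degrees(np.arccos(v[2])).round(1),np.degrees(np.arctan2(v[1],v[0])).round(1),(o+v*t.min()).round(1))
E
```

```text
clock: 30.9
eef_pos: [607.5, 204.9, 288.3]
tool_rot: [-3.141, 0.0, -2.919]
force: [-0.7, -0.5, -1.2]
width: 17.3
gripper_force: 59.0
[607.46834597 204.93476464 288.34792975] [-3.14146826e+00  7.83613132e-06 -2.91861503e+00]
scene 466 [668.8 211.1 233.8] [-0.576 -0.123  0.808] 36.1 -167.9 [706.7 219.2 180.6]
scene 455 [664.6 211.3 234.4] [-0.563 -0.117  0.818] 35.1 -168.2 [702.1 219.1 179.8]
side 262 [662.4 206.4 229.8] [-0.563 -0.101  0.82 ] 34.9 -169.8 [703.1 213.7 170.5]
side 264 [659.7 207.4 232.7] [-0.553 -0.098  0.828] 34.1 -169.9 [698.2 214.2 175. ]
```

```bash
python3 -m handwheel '[{"delta_pos":[0.25,-0.12,-1],"yaw":0},{"delta_pos":[0,0,-2],"yaw":0},{"delta_pos":[0,0,-2],"yaw":0},{"delta_pos":[0,0,-2],"yaw":0},{"delta_pos":[0,0,-2],"yaw":0},{"delta_pos":[0,0,-1.5],"yaw":0},{"delta_pos":[0,0,-1],"yaw":0},{"delta_pos":[0,0,0],"yaw":0},{"delta_pos":[0,0,0],"yaw":0},{"delta_pos":[0,0,0],"yaw":0}]' -
python3 -m handwheel '[{"delta_pos":[0,0,-0.2],"yaw":0},{"delta_pos":[0,0,-0.2],"yaw":0},{"delta_pos":[0,0,-0.2],"yaw":0},{"delta_pos":[0,0,0],"yaw":0},{"delta_pos":[0,0,0],"yaw":0}]' -
```

```text
clock: 31.83
eef_pos: [610.7, 204.0, 174.2]
tool_rot: [3.141, 0.002, -2.919]
force: [-0.4, 0.2, -0.5]
width: 17.1
gripper_force: 59.0
clock: 32.25
eef_pos: [609.9, 203.6, 167.3]
tool_rot: [-3.142, -0.0, -2.918]
force: [0.8, -0.0, -2.0]
width: 17.3
gripper_force: 59.0
```

```bash
python3 -m handwheel '[{"delta_pos":[0,0,-0.2],"yaw":0},{"delta_pos":[0,0,-0.2],"yaw":0},{"delta_pos":[0,0,-0.2],"yaw":0},{"delta_pos":[0,0,-0.2],"yaw":0},{"delta_pos":[0,0,0],"yaw":0},{"delta_pos":[0,0,0],"yaw":0}]' -
python3 -m handwheel '[{"delta_pos":[0,0,-0.2],"yaw":0},{"delta_pos":[0,0,-0.1],"yaw":0},{"delta_pos":[0,0,0],"yaw":0},{"delta_pos":[0,0,0],"yaw":0}]' -
```

```text
clock: 32.75
eef_pos: [609.8, 203.6, 159.0]
tool_rot: [-3.142, -0.001, -2.918]
force: [0.4, 0.0, -0.8]
width: 17.3
gripper_force: 59.0
clock: 33.08
eef_pos: [609.9, 203.6, 156.2]
tool_rot: [-3.142, -0.0, -2.918]
force: [0.1, 0.1, -0.6]
width: 17.0
gripper_force: 59.0
```

```bash
python3 -m handwheel '[{"delta_pos":[0,0,-0.1],"yaw":0},{"delta_pos":[0,0,-0.1],"yaw":0},{"delta_pos":[0,0,0],"yaw":0}]' -
python3 -m handwheel '[{"delta_pos":[0,0,-0.1],"yaw":0},{"delta_pos":[0,0,0],"yaw":0},{"delta_pos":[0,0,0],"yaw":0}]' -
```

```text
clock: 33.33
eef_pos: [609.9, 203.6, 154.1]
tool_rot: [-3.142, -0.0, -2.918]
force: [0.0, 0.6, 0.1]
width: 17.0
gripper_force: 59.0
clock: 33.58
eef_pos: [610.0, 203.7, 153.3]
tool_rot: [-3.142, -0.0, -2.918]
force: [0.4, -0.1, -0.4]
width: 17.2
gripper_force: 59.0
```

```bash
python3 -m handwheel '[{"delta_pos":[0,0,-0.1],"yaw":0},{"delta_pos":[0,0,0],"yaw":0},{"delta_pos":[0,0,0],"yaw":0}]' -
```

```text
clock: 33.83
eef_pos: [609.9, 203.7, 152.8]
tool_rot: [-3.142, 0.0, -2.918]
force: [-2.6, -0.7, 3.5]
width: 17.1
gripper_force: 59.6
```

```bash
python3 -m handwheel '[{"delta_pos":[0,0,0],"yaw":0},{"delta_pos":[0,0,0],"yaw":0},{"delta_pos":[0,0,0],"yaw":0}]' -0.4
python3 -m handwheel '[{"delta_pos":[0,0,0],"yaw":0},{"delta_pos":[0,0,0],"yaw":0},{"delta_pos":[0,0,0],"yaw":0},{"delta_pos":[0,0,0],"yaw":0}]' 0.3
python3 -m handwheel '[{"delta_pos":[0,0,0.5],"yaw":0},{"delta_pos":[0,0,1],"yaw":0},{"delta_pos":[0,0,2],"yaw":0},{"delta_pos":[0,0,3],"yaw":0},{"delta_pos":[0,0,3],"yaw":0},{"delta_pos":[0,0,1.5],"yaw":0},{"delta_pos":[0,0,0],"yaw":0},{"delta_pos":[0,0,0],"yaw":0}]' 0.3
python3 - <<'E'
from pad import *
s,p=wrist(); np.savez("/tmp/w9",**p)
print("now ",*fit(p)); print("was ",*fit(dict(np.load("/tmp/w4.npz"))))
W0=None
for n in("scene","side"):
    p=get_image(n); print(n,*fit(p)); print("  was",*fit(dict(np.load("/tmp/%s3.npz"%n))))
    if n=="side": save(p,"end.png",(270,150,510,450),2)
from beads import beads
for n,dz in(("scene",2),("side",.5)): print(beads(get_image(n),dz))
E
```

```text
clock: 34.08
eef_pos: [610.1, 203.7, 152.2]
tool_rot: [3.142, 0.0, -2.918]
force: [0.7, -0.0, -0.4]
width: 26.1
gripper_force: 0.0
clock: 34.42
eef_pos: [610.0, 203.7, 152.2]
tool_rot: [3.142, -0.0, -2.918]
force: [0.2, 0.3, -0.2]
width: 55.5
gripper_force: 0.0
clock: 35.08
eef_pos: [610.6, 204.0, 264.2]
tool_rot: [3.141, 0.003, -2.918]
force: [-0.2, -0.0, -1.0]
width: 55.7
gripper_force: 0.0
now  1359 [602.2 204.1 185.6] [-0.635 -0.143  0.759] lean 40.6 az -167.3 ends [644.5 213.6 135. ] [586.5 200.5 204.4]
was  1352 [600.9 203.  187.9] [-0.636 -0.136  0.76 ] lean 40.6 az -167.9 ends [644.8 212.4 135.4] [586.8 200.  204.7]
scene 239 [616.5 200.3 170.6] [-0.577 -0.104  0.81 ] lean 35.9 az -169.8 ends [643.  205.1 133.4] [591.  195.7 206.4]
  was 248 [617.1 199.8 170.9] [-0.572 -0.101  0.814] lean 35.5 az -170.0 ends [644.  204.5 132.6] [591.6 195.3 207.2]
side 158 [609.  195.2 172.1] [-0.585 -0.056  0.809] lean 36.0 az -174.5 ends [637.8 197.9 132.3] [585.1 192.9 205.1]
  was 159 [609.3 194.9 172.7] [-0.564 -0.057  0.824] lean 34.5 az -174.2 ends [637.1 197.7 132.1] [587.3 192.6 204.8]
([('W', 637, -169, 12.3, 75), ('W', 680, -228, 24.0, 110), ('T', 581, -234, 26.1, 165), ('T', 623, -284, 11.8, 60)], array([ 625.9, -225.8,   81.3]))
([('W', 634, -170, 13.1, 70), ('W', 680, -230, 26.7, 169), ('T', 585, -230, 18.3, 113)], array([ 622.4, -227.5,   81. ]))
```

View pics/end.png

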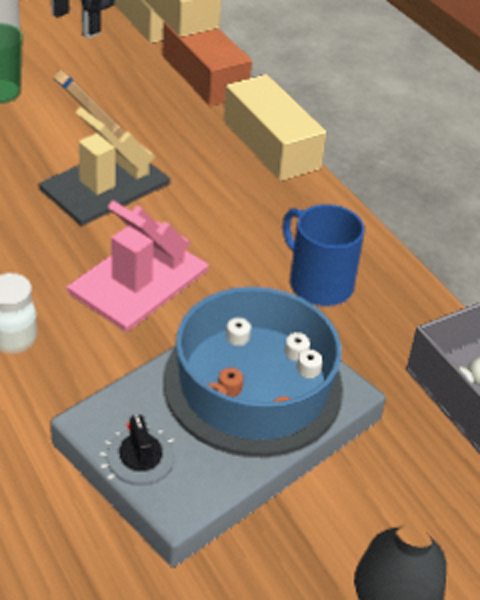

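The paddle is back in its cream rest at (105,110), within about 1–2 mm of where it was. The dial points at the red tick (130,426), and all six beads are in the bowl, which has not moved. The hand is clear, so I hand in.

```bash
python3 -c "
from cell import ctrl;print(ctrl.finish_job())"
```

```text
the job is handed in; nothing more can be done
None
```

The job is done and handed in at about 35 s: dial on the red mark, foot rested on the bottom at about 5–6 N, about 2.5 clockwise turns plus a straight push across the middle for the last bead, every bead at least 2 cm from its old place and still in the bowl, and the paddle back in its rest within about 2 mm.

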